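# Punch the identification spot of a metal culture tag

### The arm

A 6-joint arm with a two-finger parallel gripper is mounted at the origin on a cart in front of the work surface, level with it; the furniture and walls round the work are solid. World frame = base frame: x ahead of the robot, y to its left, z up, the work surface at z = 0. Lengths are in m, angles in rad, forces in N, time in s.
With the tool pointing down it reaches from about 0.35 to 0.975 m from the base axis. Payload 7.1 kg.
Tool frame: the origin (TCP) lies between the finger pads, 19 mm behind the fingertips; this is the grasp point; z points along the fingers, y is the line along which they close (so a half turn about z gives the same grasp; the last joint's range is limited). The gripper opens to 88 mm and grips with 3 to 60 N. Pads are 20 mm wide; open, the fingers measure 115 mm over their backs; the gripper's body (75 mm by 178 mm) begins 61 mm behind the grasp point.
Start: joints at [1.122, 0.423, 1.63, -0, 1.089, -0.019], TCP at [0.26, 0.568, 0.241] pointing down, gripper open.
Joint ranges: [-3, 3], [-0.9, 2.11], [0.09, 2.58], [-1.31, 4.45], [0.11, 2.69], [-2.54, 2.54]. Speed limits (rad/s): [2.39, 2.39, 3.01, 3.14, 3.14, 3.14].

### API

Orientations are given as a rotation vector (axis times angle).
In Python, from bench import ctrl gives the robot as it stands. The module is installed in compiled form; this text tells all that it offers.
- The arm moves only by the shell command python3 -m pendant 'ROWS' [OPENING] [FORCE]. ROWS is JSON, a list of rows, each a list of 4 numbers: the shift along the tool's x, y, z in cm, then the turn about the tool's z in degrees. In form: [[x, y, z, twist], ...]. A call has 1 to 12 rows; each row shifts and turns the commanded pose from where the row before left it, along the tool's axes as they then stand; what a row does not reach is not made up. A row lasts 1/12 s, in which the tool goes at most 41.7 mm and 7.16 degrees, less where a joint would pass 70% of its speed; a pose out of reach is approached as far as the arm can. A call with a gripper value outside its range is refused whole. OPENING is the closure, from -1 (fully open) to 1 (shut), so that 0 is half open, set as the call begins (- or left out, the last holds). The fingers move at their own pace and stop on an object; FORCE is the grip in N (left out, the last holds). Time passes only in rows, so rows that do not move let the fingers close. It gives the time, the measured TCP pose, the force, the opening and the grip force at its end, in the units of the state.
- ctrl.get_state(): the state, without advancing time (a new reading comes with each control period).
- ctrl.read_camera(name): name is "side" or "top"; returns the picture (480x640x3 uint8, blue, green, red); there is no depth.
- ctrl.camera_model(name): a dict with "camera_matrix" (3x3 intrinsics, pixels), "dist_coeffs" ([k1, k2, p1, p2, k3] as OpenCV has them; the pictures are not rectified), "position" and "rotation" of the camera in the world. Camera axes: x right, y up, looking along -z (the intrinsics and any distortion apply to the point x, -y, -z); pixel columns grow to the right and rows downward; lengths in m; the calibration is good to about 2 mm. A picture is of the moment at which its call begins. camera_model takes no time and is no camera call.
- ctrl.sign_off(): hands the job in; it is judged then, once.
Trained networks look in the newest picture that a camera, given by its name, has taken for a name from the list of things; names that differ only in an ending like _2 or _b are one class to them, and where a whole thing is asked for, a point or a joint stands for the part that bears it (a point fixed in the world has none). Each returns a list of dicts, best first, with "p" (0 to 1); they miss things now and then, are a little off and sometimes report something else, mostly with a low value. They report only what shows in the picture. A call takes as long as a camera call.
- ctrl.boxes_of(name, camera): "rect" ([left, top, width, height] in pixels, round what is visible of it).
- ctrl.cut_out(name, camera): "pixels" (480x640 bool, what is visible of it) and "rect" ([left, top, width, height] in pixels, round what is visible of it).
- ctrl.landmark_of(name, camera): "location" ([column, row] in pixels: a listed point, or the origin of a listed thing).
The state is a dict: "time_s": time; "q": joint angles; "dq": joint speeds; "joint_torque": joint torques, N m; "tcp_pos": TCP position; "ee_rot": TCP orientation; "force": force on the tool from outside, world axes, zero at the start; "ft_torque": the same for the moment, N m; "finger_gap": finger opening in m; "finger_force": force on a finger pad.
Only numpy, scipy, OpenCV 4.12 (cv2) and the standard library are available. Lean on these libraries where they do the work, as an engineer would, in place of code of your own. Each camera call takes 0.05 s, during which the arm holds its last target. There are 200 camera calls.

### The job

Take the automatic centre punch out of its stand, set its tip on the far spot of the clamped metal tag (the one of the three spots farthest from the strap slot) and press straight down until the punch trips and has left its full dent there. Then put the punch back upright in its stand, collar fully down on the plate, and let go; do not dent the other two spots or disturb the things standing around.

Things in the scene. Friction and masses are not known exactly. Their poses are not given: they have to be found in the camera images.
- punch: upright steel automatic centre punch, round, 134 mm long, 0.22 kg. Origin: on the axis at the collar's underside; z up its axis. Collar 40 mm across, z 0 to 5 mm; dark handle 18 mm across, 5 to 51; end cap 20 mm across, to 59; barrel 20 mm across, down to -50. Grip the handle from above, tool point about 25 mm above the origin: the fingertips sit just over the collar and bear on it in pressing
- punch_tip (a point): pointed lower end of the punch's plunger (8 mm across), 75 mm below the origin of punch when relaxed; moves with the plunger
- plunger (a joint): how far the spring plunger is pushed into the punch's barrel, m: 0 relaxed, 0.010 fully in. The resistance starts at about 2 N, rises to about 14 N at 0.0045, then trips: it falls off to about 6 N at 0.010; past 0.0075 it has tripped. It springs back out when relieved
- stand: fixed steel stand of the punch, 100 x 92 mm, 95 mm high: base, two grey side walls (at y = -34 and +34 mm) and a top plate 80 x 84 mm, 10 mm thick, with an upright through hole 27 mm across (3 mm chamfer) on the z axis, in which the punch hangs by its collar. Origin: centre of the underside; z up
- stand_seat (a point): centre of the hole at the top face of the stand's top plate, 95 mm above the bench; the origin of punch is here when the punch is seated
- jig: fixed dark steel jig, 170 x 66 mm, holding an aluminium tag 124 x 36 mm flat between two end stops (28 mm high) and low side fences (22 mm high). Origin: centre of the underside; x along the tag, z up. The tag's face is 20 mm above the bench. A strap slot, 7 x 20 mm, crosses the tag at x = -50 mm; three round spots 11 mm across lie at x = -22, +6 and +34 mm, y = 0
- spot_far_end_top (a point): centre of the far spot (x = +34 mm in the jig, farthest from the strap slot) at the undented face: the one to punch
- spot_middle_top (a point): centre of the middle spot at the undented face: leave alone
- spot_slot_end_top (a point): centre of the spot nearest to the strap slot at the undented face: leave alone
- spot_far_end (a joint): depth of the dent in the far spot, m: 0 undented, 0.002 full depth. It yields above about 9 N, needs about 12 N on the spot for the full depth and keeps its depth; so the punch trips after the tool has gone down some 10 to 12 mm past touch
- spot_middle (a joint): depth of the dent in the middle spot, m (same behaviour)
- spot_slot_end (a joint): depth of the dent in the spot nearest to the slot, m (same behaviour)
- tally_counter: loose hand tally counter, 54 x 76 x 24 mm, bystander; origin: centre of its underside
- tape_roll: loose roll of masking tape, 88 mm across, 23 mm high, bystander; origin: centre of its underside
- vial: loose screw-capped vial, 22 mm across, 54 mm high, bystander; origin: centre of its underside
- petri: loose closed petri dish, 92 mm across, 15 mm high, bystander; origin: centre of its underside
- air_tube_end (a point): near end of a fixed air tube that hangs over the bench, never moves, keep the arm clear of it: it runs from this point 0.42 m to the robot's left (+y), parallel to the front edge, within 20 mm in x, between 0.42 and 0.50 m above the bench. Everything to be handled lies to the right of it

How it is judged:
On the way:
1. the upright punch trips with its tip on the far spot and leaves the full dent (value of joint plunger above 0.0075 m and value of joint spot_far_end above 0.0015 m and horizontal distance between punch_tip and spot_far_end_top below 0.0065 m and angle between punch's own z axis and vertical below 0.17 rad and contact force between punch and jig above 1.5 N), for 0.05 s.
At the end, for the whole second after the job is handed in: The far spot is dented by more than 1.5 mm (full depth 2 mm); the punch hangs released and at rest in the stand, its collar's underside within 5 mm of the centre of the hole at the plate's top face and its axis within 0.06 rad of vertical (value of joint spot_far_end above 0.0015 m and distance between punch and stand_seat below 0.005 m and angle between punch's own z axis and vertical below 0.06 rad and linear speed of punch below 0.02 m/s and contact force between the fingers and punch below 0.1 N); the robot touches nothing.
It fails at once if another spot of the tag is dented by more than 0.5 mm (value of joint any of spot_middle, spot_slot_end above 0.0005 m).
It fails at once if a bystander (tally counter, tape roll, vial, petri dish) is moved by more than 40 mm (distance of any of tally_counter, tape_roll, vial, petri from where it was at the start of the episode above 0.04 m).
It fails at once if the vial is tipped over (angle between vial's own z axis and vertical above 0.6 rad).
It also fails if it takes over 67 s, if anything falls off the work surface, if the arm or the gripper's body presses on something with over 40 N, if the wrist force passes 120 N, or if a joint passes its speed limit or range.

## Working session

There is one attempt and no reset: what is moved stays moved. The work goes in short steps, Python scripts to look and compute and a shell command to move; the robot and the scene stay as the last step left them, time stands still between calls to the robot, and variables do not carry over. Pictures are saved under pics/ and viewed, at most 10 in all, crops included, and the job is handed in when it is done.

```bash
mkdir -p pics; cat > h.py <<'E'
import numpy as np, cv2
from bench import ctrl
from scipy.spatial.transform import Rotation as R
def rotm(m):
    r=np.array(m['rotation'],float)
    return r if r.shape==(3,3) else (R.from_rotvec(r).as_matrix() if r.size==3 else R.from_quat(r).as_matrix())
def ray(px,cam):
    m=ctrl.camera_model(cam)
    u=cv2.undistortPoints(np.array([[px]],float),np.array(m['camera_matrix']),np.array(m['dist_coeffs']))[0,0]
    return np.array(m['position']),rotm(m)@np.array([u[0],-u[1],-1.])
def atz(px,cam,z):
    p,d=ray(px,cam); return p+d*(z-p[2])/d[2]
def tri(pxs):
    A=np.zeros((3,3));b=np.zeros(3)
    for cam,px in pxs.items():
        p,d=ray(px,cam); d=d/np.linalg.norm(d);M=np.eye(3)-np.outer(d,d);A+=M;b+=M@p
    return np.linalg.solve(A,b)
def proj(P,cam):
    m=ctrl.camera_model(cam); c=rotm(m).T@(np.array(P,float)-np.array(m['position']))
    return cv2.projectPoints(np.array([[c[0],-c[1],-c[2]]]),np.zeros(3),np.zeros(3),np.array(m['camera_matrix']),np.array(m['dist_coeffs']))[0][0,0]
def totool(d):
    return R.from_rotvec(ctrl.get_state()['ee_rot']).as_matrix().T@np.array(d)*100
E
python3 - <<'E'
from h import *
for c in ('side','top'):
    cv2.imwrite(f'pics/{c}0.png',ctrl.read_camera(c)); m=ctrl.camera_model(c); print(c,m)
for n,z in [('punch',.095),('stand_seat',.095),('spot_far_end_top',.02),('spot_middle_top',.02),('spot_slot_end_top',.02),('jig',0),('stand',0),('tally_counter',0),('tape_roll',0),('vial',0),('petri',0),('air_tube_end',.46)]:
    o={}
    for c in ('side','top'):
        l=ctrl.landmark_of(n,c)
        if l: o[c]=l[0]['location']; print(n,c,round(l[0]['p'],2),np.round(l[0]['location'],1),np.round(atz(o[c],c,z),4))
    if len(o)==2: print('   tri',np.round(tri(o),4))
s=ctrl.get_state();print(s); print(R.from_rotvec(s['ee_rot']).as_matrix().round(3))
E
```

```text
side {'camera_matrix': array([[528.72241633,   0.        , 314.25363167],
       [  0.        , 528.72241633, 239.80225422],
       [  0.        ,   0.        ,   1.        ]]), 'dist_coeffs': array([-0.01360701,  0.        ,  0.        ,  0.        ,  0.        ]), 'position': array([ 0.64774318, -1.09867191,  0.76635949]), 'rotation': array([1.08396985, 0.04433251, 0.07750214])}
top {'camera_matrix': array([[612.61304677,   0.        , 318.76583539],
       [  0.        , 612.61304677, 234.98872638],
       [  0.        ,   0.        ,   1.        ]]), 'dist_coeffs': array([-0.04515424,  0.        ,  0.        ,  0.        ,  0.        ]), 'position': array([ 0.35942417, -0.08787288,  1.54655487]), 'rotation': array([ 0.11202985, -0.13197977, -1.54554984])}
punch side 0.68 [272.1 298.1] [ 0.4707 -0.1208  0.095 ]
punch top 0.46 [327.4 285.3] [ 0.4675 -0.127   0.095 ]
   tri [ 0.4694 -0.1264  0.0984]
stand_seat side 0.94 [270.  295.9] [ 0.4646 -0.1125  0.095 ]
stand_seat top 0.59 [324.  285.8] [ 0.4661 -0.1189  0.095 ]
   tri [ 0.4658 -0.1189  0.0993]
spot_far_end_top side 0.8 [321.9
[... 1442 characters left out ...]
 4.23095848e-01,  1.62985674e+00,  1.63566120e-05,
        1.08860217e+00, -1.89920035e-02]), 'dq': array([-0.00153179,  0.00063524,  0.00105168,  0.0012623 ,  0.0016574 ,
        0.00015852]), 'joint_torque': array([-7.44232457e-04, -5.44574225e+01, -2.74046302e+01,  6.43423945e-02,
        1.69437763e-02, -1.06714091e-05]), 'tcp_pos': array([0.26040805, 0.56817589, 0.24139469]), 'ee_rot': array([-6.69968591e-01, -3.06931802e+00, -6.31817080e-05]), 'force': array([-0.03082009, -0.82151764, -0.1523758 ]), 'ft_torque': array([ 0.05477029,  0.04475117, -0.04532022]), 'finger_force': 0.0, 'finger_gap': 0.08769837437245287}
[[-0.909  0.417  0.   ]
 [ 0.417  0.909  0.   ]
 [ 0.     0.    -1.   ]]
```

View pics/side0.png

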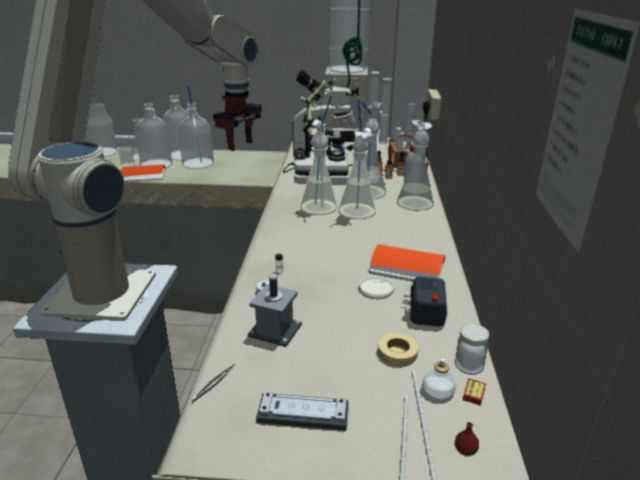

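View pics/top0.png

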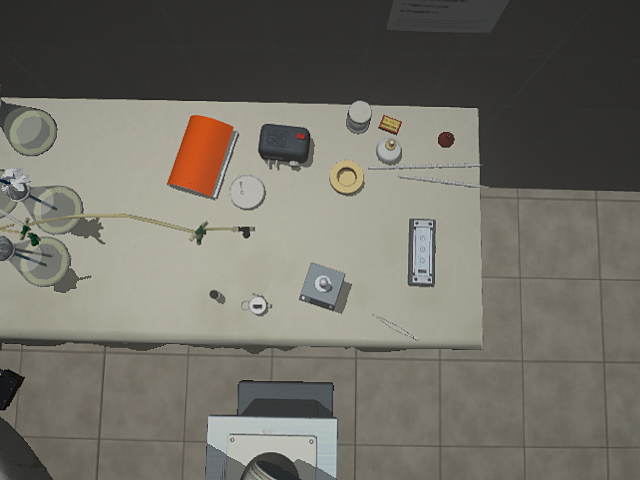

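The side view shows the punch in its stand at about (273,290) and the jig at (303,410). In the top view the punch is at (323,285). The jig is at (422,252) with its slot at the lower end (422,270), so the far spot is the upper one, at about (422,238). The tube end is at about (252,231). Next I'll refine these in crops.

```bash
python3 - <<'E'
from h import *
im=cv2.imread('pics/top0.png'); si=cv2.imread('pics/side0.png')
a=cv2.resize(im[210:300,400:445],None,fx=6,fy=6,interpolation=cv2.INTER_CUBIC)
b=cv2.resize(im[255:319,295:355],None,fx=6,fy=6,interpolation=cv2.INTER_CUBIC)
out=np.zeros((540,640,3),np.uint8); out[:540,:270]=a; out[:384,275:635]=b; cv2.imwrite('pics/crop.png',out)
print('tube end',atz((252,231),'top',.46))
ctrl.read_camera('top')
for n in('jig','stand','punch'):
    c=ctrl.cut_out(n,'top')
    if c:
        p=np.argwhere(c[0]['pixels'])[:,::-1].astype(np.float32); print(n,c[0]['p'],cv2.minAreaRect(p),p.mean(0))
for n,z in [('punch',.095),('spot_far_end_top',.02)]:
    print(n,ctrl.boxes_of(n,'top')[:1],ctrl.boxes_of(n,'side')[:1])
E
```

```text
tube end [0.53477324 0.02004166 0.46      ]
jig 0.78 ((421.42108154296875, 251.99862670898438), (26.2415771484375, 65.97230529785156), 1.005086064338684) [421.42252 252.10912]
stand 0.93 ((321.6999816894531, 285.9000244140625), (37.31486892700195, 40.47714614868164), 18.43494987487793) [321.46408 286.32974]
punch 0.65 ((322.0, 282.5), (17.0, 16.0), 90.0) [321.94562 282.59415]
punch [{'rect': [318.3, 273.6, 12.7, 16.9], 'p': 0.64}] [{'rect': [264.4, 273.1, 16.1, 28.3], 'p': 0.76}]
spot_far_end_top [{'rect': [409.4, 216.1, 27.9, 66.5], 'p': 0.82}] [{'rect': [257.3, 390.1, 93.6, 38.0], 'p': 0.59}]
```

View pics/crop.png

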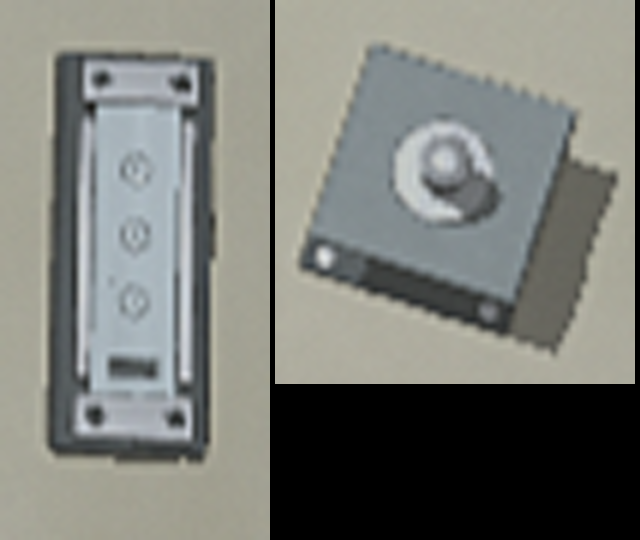

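The crop shows the far spot at top pixel (422.2,238.1), the middle one at (422.0,249.1) and the one by the slot at (421.9,259.9). The slot itself is at about row 271, which confirms which end is which. The collar centre is at (323.1,283.1) and the cap top at (323.0,281.3).

```bash
python3 - <<'E'
from h import *
for px,z in [((422.2,238.1),.02),((422,249.1),.02),((421.9,259.9),.02),((323,283),.1),((322.8,281.2),.154)]: print(px,atz(px,'top',z).round(4))
for n,P in [('collar',[.468,-.12,.1])]: print(n,proj(P,'side'),proj(P,'top'))
p0=ctrl.get_state()['tcp_pos']
for P in ([.36,.12,.24],[.37,-.10,.24]):
    print(totool(np.array(P)-p0).round(2)); p0=np.array(P)
E
```

```text
(422.2, 238.1) [ 0.5975 -0.3667  0.02  ]
(422, 249.1) [ 0.5694 -0.366   0.02  ]
(421.9, 259.9) [ 0.542  -0.3656  0.02  ]
(323, 283) [ 0.4723 -0.1164  0.1   ]
(322.8, 281.2) [ 0.4722 -0.1148  0.154 ]
collar [270.90338077 295.98704347] [324.50886057 284.86727383]
[-27.73 -36.59   0.14]
[-10.08 -19.58  -0.  ]
```

```bash
python3 -m pendant '[[-2.3,-3.05,0,0],[-2.3,-3.05,0,0],[-2.3,-3.05,0,0],[-2.3,-3.05,0,0],[-2.3,-3.05,0,0],[-2.3,-3.05,0,0],[-2.3,-3.05,0,0],[-2.3,-3.05,0,0],[-2.3,-3.05,0,0],[-2.3,-3.05,0,0],[-2.3,-3.05,0,0],[-2.3,-3.05,0,0]]' -1 && python3 -m pendant '[[-1.68,-3.26,0,0],[-1.68,-3.26,0,0],[-1.68,-3.26,0,0],[-1.68,-3.26,0,0],[-1.68,-3.26,0,0],[-1.68,-3.26,0,0],[0,0,0,0],[0,0,0,0]]'
python3 - <<'E'
from h import *
s=ctrl.get_state(); print(s['tcp_pos'],s['q'].round(2),R.from_rotvec(s['ee_rot']).as_matrix().round(3)[:2,:2],totool(np.array([.472,-.1155,.22])-s['tcp_pos']).round(2))
E
```

```text
time_s: 2.7
tcp_pos: [0.3589, 0.1188, 0.2417]
ee_rot: [0.669, 3.069, 0.001]
force: [0.6, -0.8, 0.1]
finger_gap: 0.0882
finger_force: 0.0
time_s: 3.37
tcp_pos: [0.3689, -0.1011, 0.2415]
ee_rot: [0.677, 3.067, 0.0]
force: [0.7, 0.6, -1.4]
finger_gap: 0.0881
finger_force: 0.0
[ 0.36885996 -0.10105744  0.2415114 ] [-0.3   0.05  2.13  0.    0.96 -1.43] [[-0.907  0.421]
 [ 0.421  0.907]] [-9.96  3.03  2.15]
```

```bash
python3 -m pendant '[[-2.5,0.76,0,0],[-2.5,0.76,0,0],[-2.5,0.75,0,0],[-2.46,0.76,0,0],[0,0,1,0],[0,0,1,0],[0,0,0,0],[0,0,0,0]]'
python3 - <<'E'
from h import *
for c in('side','top'): cv2.imwrite(f'pics/{c}1.png',ctrl.read_camera(c))
s=ctrl.get_state(); t=s['tcp_pos']; print(t)
for c in('side','top'): print(c,'tcp',proj(t,c),'cap top pred',proj([.472,-.1155,.154],c))
a=cv2.resize(cv2.imread('pics/side1.png')[200:350,215:335],None,fx=4,fy=4,interpolation=cv2.INTER_CUBIC)
cv2.imwrite('pics/c1.png',a)
E
```

```text
time_s: 4.03
tcp_pos: [0.4702, -0.1121, 0.2203]
ee_rot: [-0.668, -3.066, -0.0]
force: [-0.2, 0.2, -0.3]
finger_gap: 0.0877
finger_force: 0.0
[ 0.47116318 -0.11279247  0.22138104]
side tcp [270.82581926 247.07000922] cap top pred [272.12520176 274.49998242]
top tcp [322.53617312 279.15713194] cap top pred [323.12697041 281.29700325]
```

View pics/c1.png

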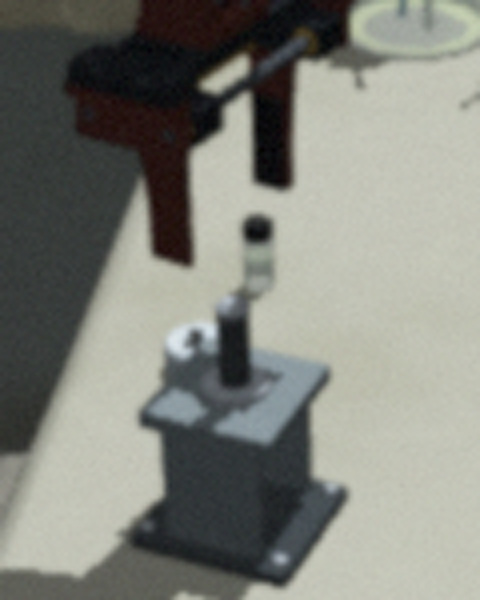

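The crop shows the fingers straddling the punch. The cap top is at side pixel (272.8,275), within 1 px of the prediction, so I'll descend.

```bash
python3 -m pendant '[[-0.2,-0.2,1,0],[0,0,2,0],[0,0,2,0],[0,0,2,0],[0,0,2,0],[0,0,1,0],[0,0,0,0],[0,0,0,0],[0,0,0,0]]' && python3 -m pendant '[[0,0,0,0],[0,0,0,0],[0,0,0,0],[0,0,0,0],[0,0,0,0],[0,0,0,0],[0,0,0,0],[0,0,0,0],[0,0,0,0],[0,0,0,0]]' 1 40
python3 - <<'E'
from h import *
s=ctrl.get_state(); print(s['tcp_pos'],s['finger_gap'],s['force'],s['finger_force'])
E
```

```text
time_s: 4.88
tcp_pos: [0.4737, -0.1162, 0.1222]
ee_rot: [0.67, 3.068, -0.0]
force: [-0.7, -0.3, -0.6]
finger_gap: 0.0876
finger_force: 0.0
time_s: 5.72
tcp_pos: [0.4731, -0.116, 0.1214]
ee_rot: [-0.67, -3.069, 0.0]
force: [0.0, -0.9, -0.0]
finger_gap: 0.0246
finger_force: 0.0
[ 0.47308326 -0.11599072  0.12135019] 0.02455936048148451 [ 0.03332782 -0.87841242 -0.04277794] 0.0
```

```bash
python3 -m pendant '[[0,0,0,0],[0,0,0,0],[0,0,0,0],[0,0,0,0],[0,0,0,0],[0,0,0,0]]'

```

```text
time_s: 6.22
tcp_pos: [0.4729, -0.116, 0.1212]
ee_rot: [-0.67, -3.069, -0.0]
force: [-0.5, -0.0, -3.5]
finger_gap: 0.018
finger_force: 40.0
```

```bash
python3 -m pendant '[[0,0,-0.5,0],[0,0,-1,0],[0,0,-1.5,0],[0,0,-1.5,0],[0,0,-1.5,0],[0,0,-1.5,0],[0,0,-1.5,0],[0,0,-1,0],[0,0,-0.5,0],[0,0,0,0],[0,0,0,0]]'
python3 - <<'E'
from h import *
s=ctrl.get_state(); print(s['tcp_pos'],s['finger_gap'],totool(np.array([.5975,-.3667,.20])-s['tcp_pos']).round(2))
E
```

```text
time_s: 7.13
tcp_pos: [0.4729, -0.1159, 0.2264]
ee_rot: [0.67, 3.069, -0.0]
force: [0.5, 0.3, -3.3]
finger_gap: 0.0174
finger_force: 40.0
[ 0.47288818 -0.11594881  0.22636429] 0.01742092509006789 [-21.78 -17.6    2.64]
```

```bash
python3 -m pendant '[[-1.18,-0.96,0,0],[-2.2,-1.78,0,0],[-2.4,-1.93,0,0],[-2.4,-1.93,0,0],[-2.4,-1.93,0,0],[-2.4,-1.93,0,0],[-2.4,-1.93,0,0],[-2.4,-1.93,0,0],[-2.2,-1.78,0,0],[-1.8,-1.5,0,0],[0,0,0,0],[0,0,0,0]]' && python3 -m pendant '[[0,0,1.5,0],[0,0,2,0],[0,0,2,0],[0,0,1,0],[0,0,0,0],[0,0,0,0],[0,0,0,0]]'
python3 - <<'E'
from h import *
for c in('side','top'): cv2.imwrite(f'pics/{c}2.png',ctrl.read_camera(c))
s=ctrl.get_state();t=s['tcp_pos']; print(t,R.from_rotvec(s['ee_rot']).as_matrix()[:,2],totool(np.array([.5975,-.3667,.1212])-t).round(2))
tip=t+[0,0,-.1012]
for c in('side','top'):
    print(c,'tip pred',proj(tip,c),'tip below',proj([t[0],t[1],.02],c),'spot',proj([.5975,-.3667,.02],c))
    for n in('punch_tip','spot_far_end_top'):
        l=ctrl.landmark_of(n,c); print(n,l[:1])
a=cv2.resize(cv2.imread('pics/side2.png')[330:450,245:405],None,fx=5,fy=5,interpolation=cv2.INTER_CUBIC)
cv2.imwrite('pics/c2.png',a)
E
```

```text
time_s: 8.13
tcp_pos: [0.5972, -0.3681, 0.2242]
ee_rot: [-0.672, -3.067, -0.001]
force: [-0.9, -0.3, -3.3]
finger_gap: 0.0178
finger_force: 40.0
time_s: 8.72
tcp_pos: [0.5983, -0.3668, 0.1624]
ee_rot: [0.669, 3.068, -0.001]
force: [0.6, -0.1, -2.3]
finger_gap: 0.0173
finger_force: 40.0
[ 0.59844778 -0.36709026  0.16289444] [ 0.00192068 -0.00125234 -0.99999737] [ 0.11 -0.    4.17]
side tip pred [320.52027082 391.32139459] tip below [320.35360522 407.84443983] spot [319.86868427 407.65832461]
punch_tip [{'location': [321.5, 391.5], 'p': 0.5}]
spot_far_end_top [{'location': [320.4, 408.2], 'p': 0.89}]
top tip pred [425.42223832 235.18478979] tip below [422.35584993 237.73439896] spot [422.20440939 238.10115184]
punch_tip []
spot_far_end_top []
```

View pics/c2.png

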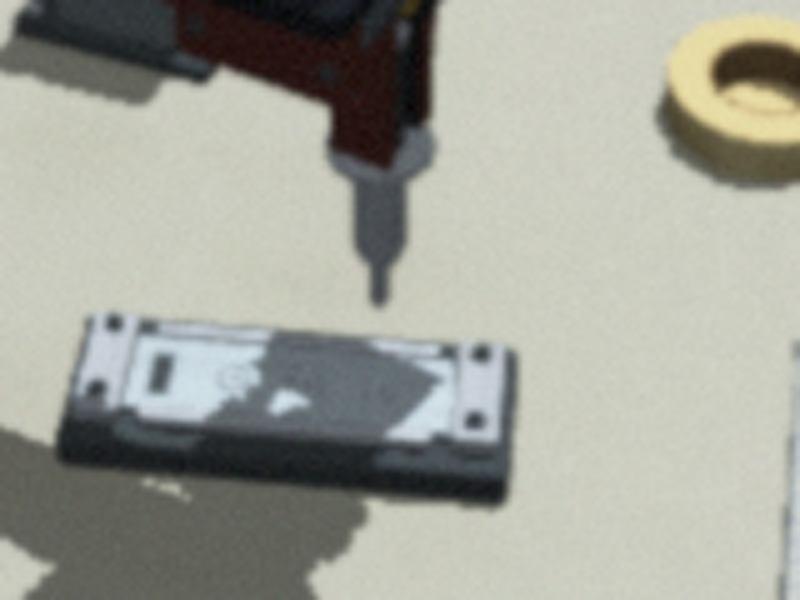

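The tip shows at side pixel (320.8,391), where it was predicted, and it lines up over the far spot at (320.4,408). I'll go down to touch.

```bash
python3 -m pendant '[[0.1,0,1,0],[0,0,1.2,0],[0,0,1,0],[0,0,0.5,0],[0,0,0.3,0],[0,0,0,0],[0,0,0,0]]' && python3 -m pendant '[[0,0,0.2,0],[0,0,0.2,0],[0,0,0.2,0],[0,0,0.2,0],[0,0,0,0],[0,0,0,0]]'

```

```text
time_s: 9.6
tcp_pos: [0.5969, -0.3664, 0.1212]
ee_rot: [-0.67, -3.069, -0.0]
force: [0.3, 0.0, -2.9]
finger_gap: 0.0175
finger_force: 40.0
time_s: 10.1
tcp_pos: [0.5976, -0.3669, 0.1153]
ee_rot: [0.669, 3.067, -0.001]
force: [-1.8, 1.5, 9.9]
finger_gap: 0.0179
finger_force: 40.0
```

```bash
python3 -m pendant '[[0,0,0.1,0],[0,0,0.1,0],[0,0,0.1,0],[0,0,0,0],[0,0,0,0]]' && python3 -m pendant '[[0,0,0.1,0],[0,0,0.1,0],[0,0,0,0],[0,0,0,0],[0,0,0,0]]'

```

```text
time_s: 10.52
tcp_pos: [0.5977, -0.3669, 0.1127]
ee_rot: [0.669, 3.067, -0.001]
force: [-3.0, 2.7, 11.6]
finger_gap: 0.0181
finger_force: 40.0
time_s: 10.93
tcp_pos: [0.5978, -0.367, 0.1105]
ee_rot: [0.669, 3.067, -0.002]
force: [-1.0, 1.6, 8.8]
finger_gap: 0.0175
finger_force: 40.0
```

```bash
python3 -m pendant '[[0,0,0.1,0],[0,0,0,0],[0,0,0,0],[0,0,0,0]]' && python3 -m pendant '[[0,0,0.1,0],[0,0,0,0],[0,0,0,0],[0,0,0,0]]'

```

```text
time_s: 11.27
tcp_pos: [0.5977, -0.3669, 0.109]
ee_rot: [0.669, 3.067, -0.002]
force: [-0.0, 0.9, 5.1]
finger_gap: 0.0178
finger_force: 40.0
time_s: 11.6
tcp_pos: [0.5976, -0.3668, 0.1078]
ee_rot: [0.67, 3.067, -0.001]
force: [-0.3, 0.3, 5.5]
finger_gap: 0.0176
finger_force: 40.0
```

```bash
python3 -m pendant '[[0,0,0.1,0],[0,0,0,0],[0,0,0,0],[0,0,0,0]]'
```

```text
time_s: 11.93
tcp_pos: [0.5978, -0.367, 0.1074]
ee_rot: [0.669, 3.067, -0.002]
force: [-1.5, 0.2, 9.3]
finger_gap: 0.018
finger_force: 40.0
```

The force peaked, fell and is now rising at the stop, so the punch has tripped. I'll lift and look at the dent and the punch.

```bash
python3 -m pendant '[[0,0,-0.5,0],[0,0,-1,0],[0,0,-1.5,0],[0,0,-1.5,0],[0,0,-1.5,0],[0,0,-1.5,0],[0,0,-1.5,0],[0,0,-1.5,0],[0,0,-1,0],[0,0,-0.3,0],[0,0,0,0],[0,0,0,0]]'
python3 - <<'E'
from h import *
im=ctrl.read_camera('side')
s=ctrl.get_state();t=s['tcp_pos']
print(t,'tip pred',proj(t+[0,0,-.1012],'side'),'collar',proj(t+[0,0,-.0262],'side'),ctrl.landmark_of('punch_tip','side')[:1])
print(totool(np.array([.4729,-.1160,.2264])-t).round(2))
cv2.imwrite('pics/c3.png',cv2.resize(im[300:430,240:400],None,fx=4.5,fy=4.5,interpolation=cv2.INTER_CUBIC))
E
```

```text
time_s: 12.93
tcp_pos: [0.5965, -0.3661, 0.223]
ee_rot: [-0.67, -3.069, -0.0]
force: [-0.1, -0.3, -3.3]
finger_gap: 0.0176
finger_force: 40.0
[ 0.59631249 -0.36599461  0.22247598] tip pred [319.63187537 366.02937982] collar [319.92323577 332.63735641] [{'location': [320.3, 367.0], 'p': 0.55}]
[21.64 17.58 -0.35]
```

View pics/c3.png

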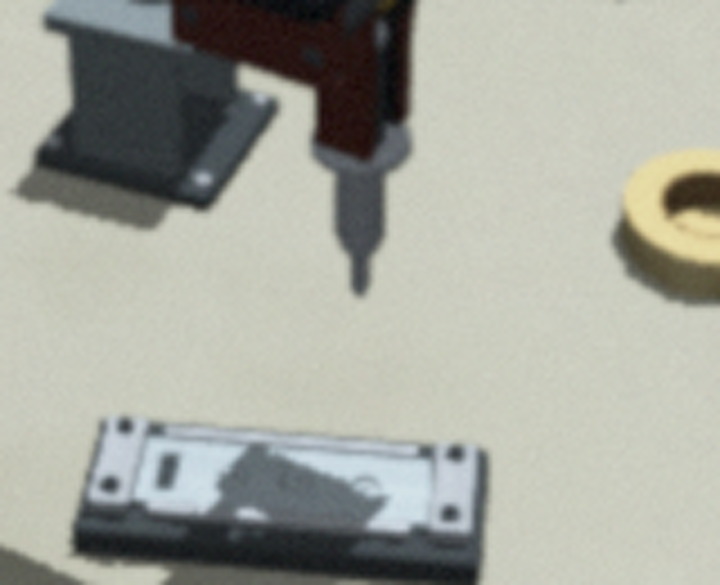

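The picture shows the far spot at side pixel (321.6,408). The punch is upright, with its tip at about (320,365). The plunger has its full travel plus about 2 mm of dent and a little slip up to the collar. I'll take it back above the stand.

```bash
python3 -m pendant '[[1.2,1,-0.3,0],[2.2,1.78,0,0],[2.4,1.93,0,0],[2.4,1.93,0,0],[2.4,1.93,0,0],[2.4,1.93,0,0],[2.4,1.93,0,0],[2.4,1.93,0,0],[2.2,1.78,0,0],[1.6,1.3,0,0],[0,0,0,0],[0,0,0,0]]' && python3 -m pendant '[[0,0,0,0],[0,0,0,0],[0,0,0,0]]'
python3 - <<'E'
from h import *
im=ctrl.read_camera('side'); a=[]
for i in range(6): a.append(ctrl.get_state()['tcp_pos']); ctrl.camera_model('side'); ctrl.read_camera('side')
t=np.mean(a,0);print(t,np.std(a,0))
print('tip',proj(t+[0,0,-.1012],'side'),ctrl.landmark_of('punch_tip','side')[:1],ctrl.landmark_of('stand_seat','side')[:1])
print('seat pred',proj([.4725,-.1157,.095],'side'),totool(np.array([.4729,-.1160,.1212])-t).round(2))
cv2.imwrite('pics/c4.png',cv2.resize(im[220:350,210:340],None,fx=4.5,fy=4.5,interpolation=cv2.INTER_CUBIC))
E
```

```text
time_s: 14.03
tcp_pos: [0.4727, -0.117, 0.2261]
ee_rot: [-0.667, -3.069, 0.0]
force: [0.4, -1.1, -2.3]
finger_gap: 0.0177
finger_force: 40.0
time_s: 14.28
tcp_pos: [0.4736, -0.1185, 0.2262]
ee_rot: [0.671, 3.069, -0.0]
force: [0.0, -0.3, -2.3]
finger_gap: 0.0177
finger_force: 40.0
[ 0.47328936 -0.11825806  0.22625172] [1.07334968e-04 1.62821072e-04 3.54251136e-05]
tip [272.96807189 286.2758447 ] [{'location': [272.2, 287.3], 'p': 0.56}] [{'location': [276.8, 295.6], 'p': 0.86}]
seat pred [273.25825903 296.86905408] [ 0.13  0.19 10.51]
```

View pics/c4.png

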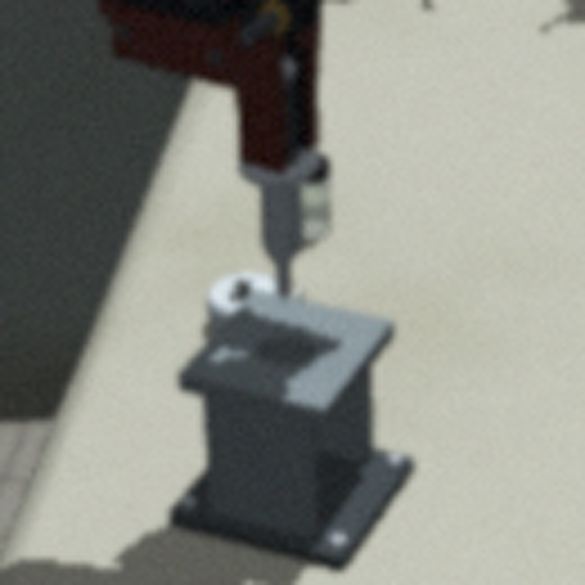

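The picture shows the tip at (272.8,286) above the hole at (273.5,297), as predicted. I'll correct by 2 mm and lower.

```bash
python3 -m pendant '[[0.13,0.19,0,0],[0,0,1,0],[0,0,1.5,0],[0,0,1,0],[0,0,0.5,0],[0,0,0.5,0],[0,0,0.5,0],[0,0,0.5,0],[0,0,0.5,0],[0,0,0,0],[0,0,0,0]]' && python3 -m pendant '[[0,0,0.7,0],[0,0,0.7,0],[0,0,0.7,0],[0,0,0.7,0],[0,0,0.7,0],[0,0,0.4,0],[0,0,0.2,0],[0,0,0,0],[0,0,0,0],[0,0,0,0]]'
```

```text
time_s: 15.65
tcp_pos: [0.4727, -0.1155, 0.1662]
ee_rot: [-0.67, -3.069, -0.0]
force: [0.7, 0.0, -3.0]
finger_gap: 0.0177
finger_force: 40.0
time_s: 16.48
tcp_pos: [0.473, -0.1156, 0.1256]
ee_rot: [0.67, 3.069, -0.0]
force: [-0.7, 0.3, -2.4]
finger_gap: 0.0178
finger_force: 40.0
```

```bash
python3 -m pendant '[[0,0,0.2,0],[0,0,0.2,0],[0,0,0,0],[0,0,0,0]]' && python3 -m pendant '[[0,0,0.1,0],[0,0,0.05,0],[0,0,0,0],[0,0,0,0]]'
```

```text
time_s: 16.82
tcp_pos: [0.4727, -0.1155, 0.1213]
ee_rot: [-0.67, -3.069, 0.0]
force: [0.1, 0.8, -2.6]
finger_gap: 0.0177
finger_force: 40.0
time_s: 17.15
tcp_pos: [0.4728, -0.1155, 0.1211]
ee_rot: [0.67, 3.069, -0.0]
force: [-5.1, 0.4, 13.3]
finger_gap: 0.0177
finger_force: 40.0
```

```bash
python3 -m pendant '[[0,0,-0.1,0],[0,0,0,0],[0,0,0,0]]' && python3 -m pendant '[[0,0,0,0],[0,0,0,0],[0,0,0,0],[0,0,0,0],[0,0,0,0],[0,0,0,0],[0,0,0,0],[0,0,0,0],[0,0,0,0],[0,0,0,0]]' -1 && python3 -m pendant '[[0,0,-0.5,0],[0,0,-1.5,0],[0,0,-2,0],[0,0,-2,0],[0,0,-2,0],[0,0,-2,0],[0,0,-2,0],[0,0,-1,0],[3,0,0,0],[3,0,0,0],[0,0,0,0],[0,0,0,0]]'
python3 - <<'E'
from h import *
im=ctrl.read_camera('side'); print(ctrl.get_state()['force'])
print(proj([.4725,-.1157,.154],'side'),proj([.4725,-.1157,.1],'side'))
cv2.imwrite('pics/c5.png',cv2.resize(im[240:440,220:390],None,fx=3,fy=3,interpolation=cv2.INTER_CUBIC))
E
```

```text
time_s: 17.4
tcp_pos: [0.473, -0.1156, 0.1211]
ee_rot: [0.67, 3.069, -0.0]
force: [-0.3, 0.9, 3.4]
finger_gap: 0.0176
finger_force: 40.0
time_s: 18.23
tcp_pos: [0.4727, -0.1155, 0.1209]
ee_rot: [-0.67, -3.069, -0.0]
force: [-0.5, -1.3, 0.3]
finger_gap: 0.0807
finger_force: 0.0
time_s: 19.23
tcp_pos: [0.4172, -0.0901, 0.2509]
ee_rot: [-0.669, -3.069, 0.0]
force: [0.9, 0.4, 0.3]
finger_gap: 0.0878
finger_force: 0.0
[ 0.09613497  0.3042093  -0.21261062]
[272.33580612 274.55797563] [273.18167303 295.01863134]
```

View pics/c5.png

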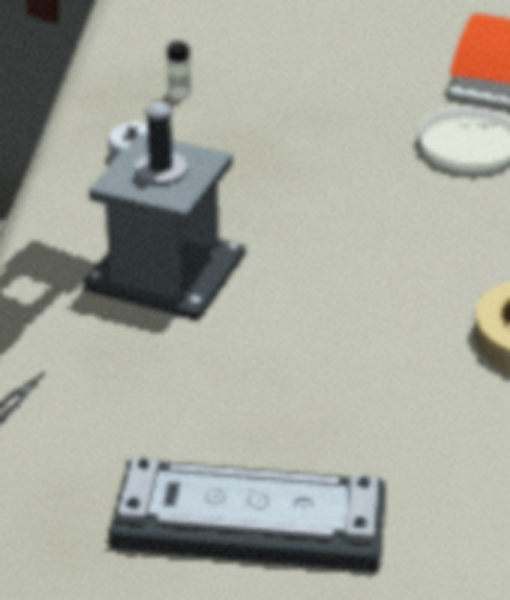

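The punch is upright with its collar on the plate, cap at (272.7,276). The far spot at (321,408) now shows a dent's shading, unlike the other two. Nothing else has moved, so I'll hand it in.

```bash
python3 -c "
from bench import ctrl
print(ctrl.sign_off())"
```

```text
the job is handed in; nothing more can be done
None
```

The punch tripped on the far spot and left its dent (judged from the force curve and the final picture). It is back upright in its stand and released, nothing else was visibly disturbed, and the job was handed in at about 19 s; no verdict came back.

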